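Line up turned feet and give them a shot from the spray can

ROBOT

A 7-joint arm with a two-finger parallel gripper is mounted at the origin on the work surface. World frame = base frame: x ahead of the robot, y to its left, z up, the work surface at z = 0. Lengths are in m, angles in rad, forces in N, time in s.
With the tool pointing down it reaches from about 0.35 to 0.9 m from the base axis. Payload 19.9 kg.
Tool frame: the origin (TCP) lies midway between the tips of the shut fingers; the grasp point (between the pads) lies 19 mm behind it; x points along the fingers, z is the direction in which the jaws open and shut, and the axes are right-handed (so a half turn about x gives the same grasp; the last joint's range is limited). The gripper opens to 85 mm and grips with 20 to 120 N. Pads are 22 mm wide; open, the fingers measure 114 mm over their backs; the gripper's body (76 mm by 85 mm) begins 54 mm behind the grasp point. The pads swing forward as they close: fully open they stand 13 mm farther back than shut.
Start: joints at [1.115, 0.417, -0.01, 1.614, 0.005, 1.111, -0.053], TCP at [0.251, -0.572, 0.231] pointing down, gripper open.
Joint ranges: [-2.81, 2.81], [-0.39, 2.02], [-1.27, 1.25], [0.06, 2.57], [-1.19, 4.33], [0.19, 2], [-2.82, 2.82]. Speed limits (rad/s): [1.89, 1.89, 2.39, 2.39, 3.01, 3.01, 3.01].

INTERFACE

Orientations are given as a unit quaternion [w, x, y, z].
In Python, from plant import ctrl gives the robot as it stands. Calls block until the motion is done:
- ctrl.goto(position, orientation): joint-space move of the TCP to a pose.
- ctrl.move_straight(position, frame=None, velocity=0.15, until_force=None): straight line of the TCP; frame=None keeps the orientation; velocity is the mean speed in m/s. With until_force (N) it stops when the force on the tool has changed by that much, and returns True; else False.
- ctrl.move_j(angles): joint-space move.
- ctrl.set_gripper(opening): opening from 0.0 (shut) to 1.0 (fully open); the grip force is fixed at half the most; returns when the fingers have stopped.
- ctrl.hold(seconds).
- ctrl.solve_ik(position, orientation): joint angles nearest the present ones, or None.
- ctrl.sense(): the state.
- ctrl.capture(name): name is "scene" or "top"; returns a dict with "frame" (420x560x3 uint8, red, green, blue), "depth" (420x560 float32, m along the optical axis (not along the pixel's ray), 0 where there is no reading), "camera_matrix" (3x3 intrinsics, pixels), "dist_coeffs" ([k1, k2, p1, p2, k3] as OpenCV has them; the pictures are not rectified), "world_to_cam" (4x4, takes a point from world to camera coordinates). Camera axes: x right, y up, looking along -z (the intrinsics and any distortion apply to the point x, -y, -z); pixel columns grow to the right and rows downward; lengths in m; the calibration is good to about 2 mm. A picture is of the moment at which its call begins.
A pose or a line that the arm cannot do raises ctrl.PlanningError and nothing moves.
- ctrl.finish_job(): hands the job in, once; it reports no verdict.
Trained networks look in the newest picture that a camera, given by its name, has taken for a name from the list of things; names that differ only in an ending like _2 or _b are one class to them, and where a whole thing is asked for, a point or a joint stands for the part that bears it (a point fixed in the world has none). Each returns a list of dicts, best first, with "p" (0 to 1); they miss things now and then, are a little off and sometimes report something else, mostly with a low value. They report only what shows in the picture. A call takes as long as a camera call. They do not tell look-alikes from the thing itself.
- ctrl.silhouettes(target, camera): "region" (420x560 bool, what is visible of it) and "box" ([left, top, right, bottom] in pixels, round what is visible of it).
The state is a dict: "time": time; "qpos": joint angles; "dq": joint speeds; "joint_torque": joint torques, N m; "ee_pos": TCP position; "tcp_rot": TCP orientation; "force": force on the tool from outside, world axes, zero at the start; "ft_torque": the same for the moment, N m; "finger_gap": opening from 0.0 (shut) to 1.0 (fully open).
Only numpy, scipy, OpenCV 4.12 (cv2) and the standard library are available. Lean on these libraries where they do the work, as an engineer would, in place of code of your own. Each camera call takes 0.05 s, during which the arm holds its last target. There are 200 camera calls.

TASK

Slide the two loose turned wooden feet along the bench, upright and without lifting them, into the rail lane behind the one already there, so that all three stand in single file pushed up close to one another and to the stop. Then, and not before, press the cap of the clamped spray can fully down and let it spring back up. Leave the other things on the bench where they are.

Things in the scene. Friction and masses are not known exactly. Their poses are not given: they have to be found in the camera images.
- lane: Two fixed hardwood rails, 52 mm apart clear, each 18 wide, 18 high, bare bench between. Origin: on the bench, on the centre line, at the inner face of the stop (88 wide, 22 thick, 30 high) closing one end. y: along the lane from stop to open mouth; x: across, towards the can. Straight to y = 170 mm, then flared wings, about 98 mm apart at the tips (y = 210). Yaw within 0.15 rad of 0.
- foot_a: Turned wooden foot upright on the bench: 60 mm high, 44 mm diameter from 2 to 36 mm height, a 38 mm wide groove at 40 to 44 mm, a 41 mm wide head; about 60 g. Origin: centre of underside; z up. Starts 70 to 120 mm beyond the wing tips, up to 45 mm off the lane's centre line.
- foot_b: A second foot, same as foot_a, standing farther from the mouth (about 190 to 240 mm beyond the wing tips).
- foot_c: A third foot, same as foot_a, already standing between the rails within about 12 mm of the stop. In the finished row the three centres lie about 22, 66 and 110 mm from the stop, in any order.
- can: Aerosol can, 65 mm diameter, in a wooden bracket screwed to the bench, about 165 mm from the lane's centre line on its +x side, its nozzle looking over the lane. Cannot move. Origin: on the bench on the can's axis; z up, nozzle towards -x. The can's shoulder is 170 mm high.
- cap_top (a point): Centre of the top of the can's white push cap: a flat disc 31 mm in diameter and 18 mm high, 197 mm above the bench when up. Moves down with the cap.
- cap (a joint): Travel of the sprung push cap in m: 0 = up, 0.007 = fully down. About 2 N starts it, 6 N holds it fully down; it springs back by itself.
- sanding_block: Cork sanding block, 65 x 110 x 26 mm, lying flat. Bystander. Origin: centre of the underside.
- tape_roll: Roll of paper tape lying flat, 100 mm outside diameter, 25 mm high. Bystander. Origin: centre of the underside.
- glue_bottle: Squat plastic glue bottle with a conical spout, 66 mm diameter, 130 mm high, loose. Bystander. Origin: centre of the underside.
- varnish_tin: Steel tin, 80 mm diameter, 100 mm high, loose. Bystander. Origin: centre of the underside.
- screwdriver: Screwdriver with wooden handle lying on the bench, about 200 mm long along its x axis. Bystander.
- offcut: Wooden offcut, 50 x 100 x 30 mm, lying flat. Bystander. Origin: centre of the underside.
- chisel: Wood chisel lying on the bench, 255 mm long along its x axis (handle towards -x), 26 mm high. Bystander. Origin: on the bench near the middle.
Not all that is in view belongs to the job. What is shaped like the can but purple is not meant.

How it is judged:
On the way, in this order (a step that is already met when the one before it is completed fails the run):
1. all three feet stand upright in single file in the lane, closed up to the stop (y of foot_a in the frame of lane between 0.01 and 0.124 m and x of foot_a in the frame of lane between -0.012 and 0.012 m and angle between each of foot_a, foot_b, foot_c's own z axis and vertical below 0.1 rad and y of foot_b in the frame of lane between 0.01 and 0.124 m and x of foot_b in the frame of lane between -0.012 and 0.012 m and y of foot_c in the frame of lane between 0.01 and 0.124 m and x of foot_c in the frame of lane between -0.012 and 0.012 m), for 0.2 s.
2. the spray cap is pressed fully down (value of joint cap above 0.0055 m), for 0.1 s.
At the end, for the whole second after the job is handed in: All three feet upright (0.1 rad), at rest between the rails, within 12 mm of the centre line, no centre over 124 mm from the stop (110 when all touch); cap back up (under 1 mm) after being pressed at least 5.5 of 7 mm once the row was complete (all of step 1 and value of joint cap below 0.001 m and linear speed of each of foot_a, foot_b, foot_c below 0.01 m/s).
It fails at once if the cap is pressed while the row is not complete (value of joint cap above 0.003 m and not (y of foot_a in the frame of lane between 0.01 and 0.124 m and x of foot_a in the frame of lane between -0.012 and 0.012 m and angle between each of foot_a, foot_b, foot_c's own z axis and vertical below 0.1 rad and y of foot_b in the frame of lane between 0.01 and 0.124 m and x of foot_b in the frame of lane between -0.012 and 0.012 m and y of foot_c in the frame of lane between 0.01 and 0.124 m and x of foot_c in the frame of lane between -0.012 and 0.012 m)).
It fails at once if a foot is lifted more than 15 mm off the bench (height (world z) of any of foot_a, foot_b, foot_c above 0.015 m).
It fails at once if a foot is tipped more than 0.6 rad (angle between any of foot_a, foot_b, foot_c's own z axis and vertical above 0.6 rad).
It fails at once if a bystander is moved more than 30 mm (distance of any of sanding_block, tape_roll, glue_bottle, varnish_tin, screwdriver, offcut, chisel from where it was at the start of the episode above 0.03 m).
It also fails if it takes over 67 s, if anything falls off the work surface, if the arm or the gripper's body presses on something with over 40 N, if the wrist force passes 120 N, or if a joint passes its speed limit or range.

## Working session

There is one attempt and no reset: what is moved stays moved. The work goes in short steps, each a Python script; the robot and the scene stay as the last script left them, time stands still between calls to the robot, and variables do not carry over. Pictures are saved under pics/ and viewed, about 8 in all and at most 12, crops included, and the job is handed in when it is done.

```bash
ls; mkdir -p pics; cat > h.py <<'E'
import numpy as np, cv2
from plant import ctrl
def w2p(c,P):
    P=np.atleast_2d(P); T=np.array(c["world_to_cam"]); q=P@T[:3,:3].T+T[:3,3]; q=q*[1,-1,-1]
    return cv2.projectPoints(q,np.zeros(3),np.zeros(3),np.array(c["camera_matrix"]),np.array(c["dist_coeffs"]))[0].reshape(-1,2)
def rays(c,uv):
    n=cv2.undistortPoints(np.array(uv,float).reshape(-1,1,2),np.array(c["camera_matrix"]),np.array(c["dist_coeffs"])).reshape(-1,2)
    T=np.array(c["world_to_cam"]); R=T[:3,:3]
    d=np.c_[n[:,0],-n[:,1],-np.ones(len(n))]
    return -R.T@T[:3,3], d@R
def onz(c,uv,z):
    o,d=rays(c,uv); return o+d*((z-o[2])/d[:,2])[:,None]
def cloud(c,mask=None):
    D=c["depth"]; m=(D>0) if mask is None else (mask&(D>0)); v,u=np.nonzero(m)
    o,d=rays(c,np.c_[u,v]); return o+d*D[v,u][:,None]
E
python3 - <<'E'
from h import *
ims=[]
for n in("scene","top"):
    c=ctrl.capture(n); cv2.imwrite(f"pics/{n}0.png",cv2.cvtColor(c["frame"],cv2.COLOR_RGB2BGR))
    print(n,np.round(-np.array(c["world_to_cam"])[:3,:3].T@np.array(c["world_to_cam"])[:3,3],2))
    for t in("foot_a","lane","can","cap_top","tape_roll","glue_bottle","varnish_tin","offcut","sanding_block","screwdriver","chisel"):
        for r in ctrl.silhouettes(t,n):
            P=cloud(c,r["region"])
            if len(P): print(t,round(r["p"],2),r["box"],np.round(np.median(P,0),3),np.round(np.percentile(P,2,axis=0),3),np.round(np.percentile(P,98,axis=0),3))
print(ctrl.sense())
E
```

```text
pics
scene [1.33 0.42 0.75]
foot_a 0.87 [347.6, 252.4, 369.2, 284.3] [0.529 0.211 0.038] [0.504 0.19  0.004] [0.536 0.228 0.062]
foot_a 0.77 [226.5, 202.7, 244.2, 228.5] [ 0.472 -0.167  0.039] [ 0.447 -0.19   0.007] [ 0.482 -0.154  0.062]
foot_a 0.65 [306.4, 241.7, 321.5, 270.6] [0.534 0.105 0.039] [0.509 0.084 0.004] [0.541 0.121 0.062]
lane 0.82 [221.2, 207.8, 300.5, 255.2] [ 0.492 -0.083  0.016] [ 0.421 -0.209  0.   ] [0.536 0.002 0.022]
lane 0.4 [329.1, 303.0, 389.4, 399.9] [0.767 0.294 0.019] [ 0.602  0.274 -0.   ] [0.848 0.311 0.027]
lane 0.23 [118.9, 205.7, 159.3, 223.1] [ 0.549 -0.423  0.029] [ 0.507 -0.482  0.001] [ 0.601 -0.392  0.033]
can 0.97 [178.8, 195.4, 239.5, 285.0] [ 0.667 -0.117  0.095] [ 0.605 -0.18   0.006] [ 0.688 -0.081  0.196]
can 0.96 [367.4, 167.7, 409.6, 247.7] [0.349 0.235 0.092] [0.296 0.192 0.004] [0.367 0.285 0.196]
can 0.78 [231.0, 133.6, 274.9, 203.2] [ 0.329 -0.2    0.084] [ 0.252 -0.265  0.001] [ 0.343 -0.16   0.194]
cap_top 0.46 [197.8, 194.9, 214.2, 206.6] [ 0.633 -0.131  0.195] [ 0.426 -0.323  0.027] [ 0.643 -0.12   0.199]
tape_roll 0.57 [256.1, 
[... 3208 characters left out ...]
4 0.007] [0.838 0.309 0.029]
{'time': 1.2, 'qpos': array([ 1.11553519,  0.41737868, -0.01027492,  1.61359181,  0.00469499,
        1.11071842, -0.05298174]), 'dq': array([ 0.00103314,  0.00057524,  0.00152847, -0.00029887, -0.00013934,
        0.00069129, -0.00027872]), 'joint_torque': array([ 3.43425481e-04, -8.64214897e+01,  6.78259414e-01, -4.35218275e+01,
        1.92286534e-02,  1.77824761e-03, -7.91589684e-06]), 'ee_pos': array([ 0.25126764, -0.57224645,  0.23127697]), 'tcp_rot': array([ 0.59201195,  0.38663547,  0.59207099, -0.38663524]), 'force': array([-0.01634926, -0.04610214,  0.35478257]), 'ft_torque': array([0.00288224, 0.03568456, 0.03719689]), 'finger_gap': 0.9992921305011481}
```

```bash
python3 - <<'E'
import cv2,numpy as np
s=cv2.imread("pics/scene0.png")[120:420,100:500]; t=cv2.imread("pics/top0.png")[110:320,140:440]
cv2.imwrite("pics/s1.png",cv2.resize(s,(800,600),interpolation=cv2.INTER_CUBIC))
cv2.imwrite("pics/t1.png",cv2.resize(t,(800,560),interpolation=cv2.INTER_CUBIC))
E
```

```text
(no output)
```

View pics/s1.png

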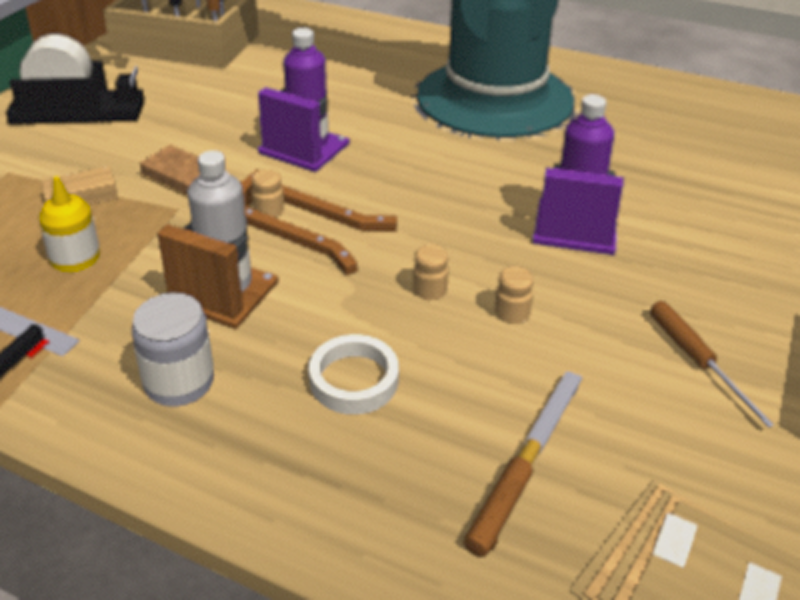

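View pics/t1.png

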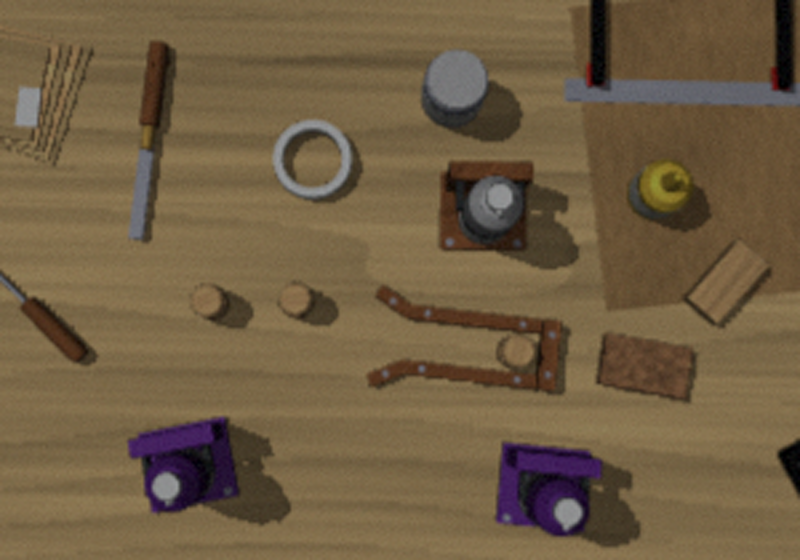

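The wanted can is the grey one with the brown bracket: t1 (495,205), cap (500,195). The look-alikes are the purple cans at t1 (170,480) and (555,500). The loose feet are at t1 (208,300) and (296,299), and foot_c is at (517,351) in the lane. Next I'll measure the lane, feet and cap.

```bash
cat > meas.py <<'E'
from h import *
from scipy.optimize import minimize
def lane_pts(p,pts):
    x,y,a=p; c,s=np.cos(a),np.sin(a); pts=np.array(pts,float)
    return np.c_[x+c*pts[:,0]-s*pts[:,1],y+s*pts[:,0]+c*pts[:,1],pts[:,2]]
def polys():
    L=[]
    for s in(1,-1):
        L.append([(s*26,0,18),(s*44,0,18),(s*44,170,18),(s*67,210,18),(s*49,210,18),(s*26,170,18)])
    L.append([(-44,0,30),(44,0,30),(44,-22,30),(-44,-22,30)])
    return [np.array(l)/1000. for l in L]
def draw(c,p,k=4):
    m=np.zeros((420*k,560*k),np.uint8)
    for l in polys(): cv2.fillPoly(m,[np.round((w2p(c,lane_pts(p,l))+.5)*k).astype(np.int32)],255)
    return m
def foot_fit(c,uv):  # centre by brightness of head-top region: refine on z=.06
    return onz(c,[uv],.06)[0]
E
python3 - <<'E'
from meas import *
c=ctrl.capture("top"); f=c["frame"]; hsv=cv2.cvtColor(f,cv2.COLOR_RGB2HSV)
print("rail px hsv",hsv[231,315],hsv[250,310],hsv[243,346],"bench",hsv[238,300],hsv[262,300],"foot",hsv[241,333])
R=f[...,0].astype(float);B=f[...,2].astype(float);G=f[...,1].astype(float)
score=(R/(G+1))      # reddish brown
print(score[231,315],score[250,310],score[243,346],score[238,300],score[241,333])
thr=(score[231,315]+score[238,300])/2
sc=cv2.resize(np.clip((score-score[238,300])/(score[231,315]-score[238,300]),0,1),None,fx=4,fy=4,interpolation=cv2.INTER_LINEAR)
roi=np.zeros_like(sc);roi[4*212:4*262,4*274:4*354]=1; sc=sc*roi
def cost(p):
    m=draw(c,p)/255.; return -(sc*m).sum()/ (m.sum()+sc.sum()-(sc*m).sum())
best=min((minimize(cost,[.462+dx,-.195+dy,a],method="Nelder-Mead",options=dict(initial_simplex=np.array([.462+dx,-.195+dy,a])+np.array([[0,0,0],[.008,0,0],[0,.008,0],[0,0,.05]]))) for dx in(-.005,.005) for dy in(-.01,.01) for a in(-.1,)),key=lambda r:r.fun)
print("lane",best.x,best.fun)
p=best.x; np.save("lane.npy",p)
# caps & feet
for n in("top","scene"):
    c2=ctrl.capture(n); fr=c2["frame"].astype(int)
    g=w2p(c2,[.633,-.133,.197])[0]; yy,xx=np.mgrid[:420,:560]
    near=np.hypot(xx-g[0],yy-g[1])<12
    m=near&(fr.min(2)>150); m=m if m.sum()>10 else near&(fr.min(2)>np.percentile(fr.min(2)[near],75))
    print(n,"cap guess",g,m.sum(),np.c_[xx[m],yy[m]].mean(0),onz(c2,[np.c_[xx[m],yy[m]].mean(0)],.197))
    P=cloud(c2,near); P=P[P[:,2]>.188]; print(" depth cap",len(P),P.mean(0),(P.min(0)+P.max(0))/2)
    for r in ctrl.silhouettes("foot_a",n):
        k=cv2.dilate(r["region"].astype(np.uint8),np.ones((3,3)))>0
        P=cloud(c2,k); P=P[(P[:,2]>.052)&(P[:,2]<.07)]; print(" foot",r["p"],len(P),np.round(P.mean(0),4),np.round((P.min(0)+P.max(0))/2,4))
a=p[2];Rm=np.array([[np.cos(a),-np.sin(a)],[np.sin(a),np.cos(a)]])
for q in([.518,.096],[.512,.203],[.461,-.174],[.633,-.131]): print(Rm.T@(np.array(q)-p[:2]))
k=4;im=cv2.resize(cv2.cvtColor(f,cv2.COLOR_RGB2BGR),None,fx=k,fy=k,interpolation=cv2.INTER_CUBIC)
for l in polys(): cv2.polylines(im,[np.round((w2p(c,lane_pts(p,l))+.5)*k).astype(np.int32)],True,(0,255,0),1)
cv2.imwrite("pics/lane.png",im[640:1090,800:1440])
E
```

```text
rail px hsv [ 13 165  71] [ 12 178  83] [ 11 167  84] bench [ 18 110 130] [ 19 101 136] foot [ 18 120 128]
1.5434782608695652 1.66 1.68 1.1926605504587156 1.2307692307692308
lane [ 0.45777797 -0.20746903 -0.09644173] -0.7245434044305491
top cap guess [325.82875902 181.67844982] 106 [325.1509434  183.91509434] [[ 0.62619934 -0.13104037  0.197     ]]
 depth cap 89 [ 0.62667308 -0.13577216  0.19602261] [ 0.62492896 -0.1353206   0.19617582]
 foot 0.68 123 [ 0.461  -0.1768  0.0592] [ 0.461  -0.1772  0.0601]
 foot 0.55 120 [0.5149 0.2045 0.0593] [0.515  0.2058 0.0611]
 foot 0.45 118 [0.5194 0.0974 0.0588] [0.519  0.0982 0.0595]
scene cap guess [204.56281897 199.53670131] 133 [205.96992481 201.42857143] [[ 0.63829041 -0.12542985  0.197     ]]
 depth cap 116 [ 0.63078079 -0.13268612  0.19520055] [ 0.62559069 -0.13361606  0.19349496]
 foot 0.86 152 [0.523  0.1013 0.0587] [0.5207 0.0995 0.0575]
 foot 0.6 113 [ 0.4644 -0.1732  0.0585] [ 0.462  -0.1746  0.0581]
 foot 0.55 171 [0.5185 0.2085 0.0587] [0.5155 0.2075 0.0574]
[0.03072045 0.30785776]
[0.01444506 0.41378279]
[-1.57546913e-05  3.36237631e-02]
[0.16704441 0.09298622]
```

View pics/lane.png

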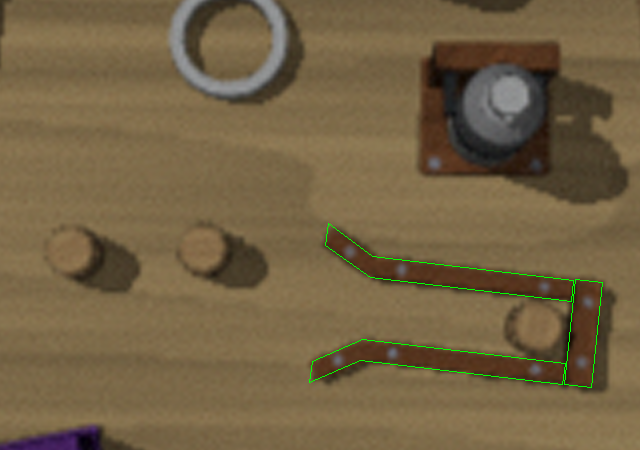

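The overlay follows the rails and stop well. foot_c is against the stop, and the cap is at crop (511,98), which gives about (0.626,-0.136). Now I'll fetch the near foot.

```bash
cat > act.py <<'E'
from meas import *
from scipy.spatial.transform import Rotation as Ro
p=np.load("lane.npy"); a=p[2]
def W(x,y,z): return lane_pts(p,[(x,y,z)])[0]
def quat(sgn):
    z=sgn*np.array([np.cos(a),np.sin(a),0]); x=np.array([0,0,-1.]); y=np.cross(z,x)
    q=Ro.from_matrix(np.c_[x,y,z]).as_quat(); return [q[3],q[0],q[1],q[2]]
def st(t):
    s=ctrl.sense(); q=np.array(s["ee_pos"])-[p[0],p[1],0]; 
    print(t,"t",round(s["time"],2),"lane xy",np.round([np.cos(a)*q[0]+np.sin(a)*q[1],-np.sin(a)*q[0]+np.cos(a)*q[1],q[2]],4),"F",np.round(s["force"],1),"gap",round(s["finger_gap"],3))
def pic(cam,name,centre,k=4,w=640,h=450):
    c=ctrl.capture(cam); u=w2p(c,centre)[0]
    im=cv2.resize(cv2.cvtColor(c["frame"],cv2.COLOR_RGB2BGR),None,fx=k,fy=k,interpolation=cv2.INTER_CUBIC)
    x=int(np.clip(u[0]*k-w/2,0,560*k-w));y=int(np.clip(u[1]*k-h/2,0,420*k-h)); cv2.imwrite("pics/"+name,im[y:y+h,x:x+w])
def feet():
    for n in("top","scene"):
        c2=ctrl.capture(n)
        for r in ctrl.silhouettes("foot_a",n):
            k=cv2.dilate(r["region"].astype(np.uint8),np.ones((3,3)))>0
            P=cloud(c2,k); P=P[(P[:,2]>.052)&(P[:,2]<.07)]
            if len(P)<20: continue
            m=(P.min(0)+P.max(0))/2; q=m[:2]-p[:2]
            print(n,round(r["p"],2),"world",np.round(m,4),"lane",np.round([np.cos(a)*q[0]+np.sin(a)*q[1],-np.sin(a)*q[0]+np.cos(a)*q[1]],4))
E
python3 - <<'E'
from act import *
s=ctrl.sense(); q0=np.array(s["qpos"])
A=[.520,.098]; up=np.array(s["ee_pos"])+[.15,.08,.19]
for sg in(1,-1):
    j=ctrl.solve_ik([*A,.2],quat(sg)); print(sg,None if j is None else np.round(j,2))
sg=min((1,-1),key=lambda g:9 if (j:=ctrl.solve_ik([*A,.2],quat(g))) is None else abs(j[6])+abs(j[4]))
print(sg); np.save("sg.npy",sg)
ctrl.goto([.35,-.5,.42],s["tcp_rot"]); ctrl.goto([.53,.05,.40],quat(sg)); ctrl.goto([*A,.16],quat(sg)); st("above")
ctrl.move_straight([*A,.024],velocity=.12); st("down")
ctrl.set_gripper(.35); st("grip")
pic("scene","g1.png",[*A,.06]); 
E
```

```text
1 [ 0.37  0.37 -0.75  1.87  0.29  1.02 -0.59]
-1 [ 0.6   0.49 -1.08  1.86  0.49  1.09  2.38]
1
above t 5.4 lane xy [0.0336 0.3098 0.1611] F [ 0.3 -0.5  0.9] gap 0.998
down t 6.68 lane xy [0.0329 0.3102 0.0246] F [-0.2 -0.1 -0.3] gap 0.996
grip t 7.18 lane xy [0.0327 0.31   0.0248] F [-5.  -1.4 16.6] gap 0.481
```

View pics/g1.png

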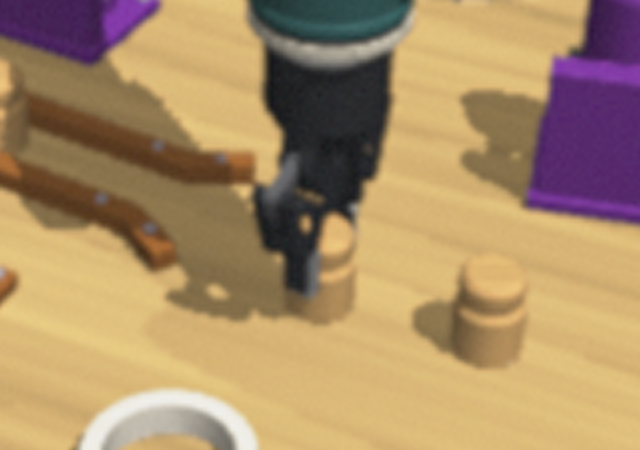

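The foot is gripped upright at (330,260), and the other foot at (490,310) is clear. The grip presses it down with about 17 N, so I'll ease that off and then slide it in.

```bash
cat >> act.py <<'E'
def relieve():
    z=ctrl.sense()["ee_pos"]; z0=z[2]
    for i in range(8):
        if ctrl.sense()["force"][2]<6: break
        z=np.array(z)+[0,0,.0004]; ctrl.move_straight(z,velocity=.01)
    st("relieved"); return z[2]
E
python3 - <<'E'
from act import *
z=relieve()
ctrl.move_straight(W(0,.245,z),velocity=.08); st("mouth")
print(ctrl.move_straight(W(0,.15,z),velocity=.08,until_force=15)); st("in")
print(ctrl.move_straight(W(0,.060,z),velocity=.05,until_force=12)); st("end")
pic("scene","g2.png",W(0,.08,.06)); 
E
```

```text
relieved t 7.5 lane xy [0.0327 0.31   0.0252] F [-0.6 -0.8 -0.2] gap 0.482
mouth t 8.56 lane xy [2.000e-04 2.455e-01 2.520e-02] F [ 0.8 -0.9 -0.8] gap 0.482
False
in t 9.89 lane xy [0.     0.1505 0.0252] F [ 0.7 -0.2 -0.7] gap 0.483
True
end t 11.44 lane xy [0.0001 0.0653 0.0251] F [1.6 2.7 0.5] gap 0.481
```

View pics/g2.png

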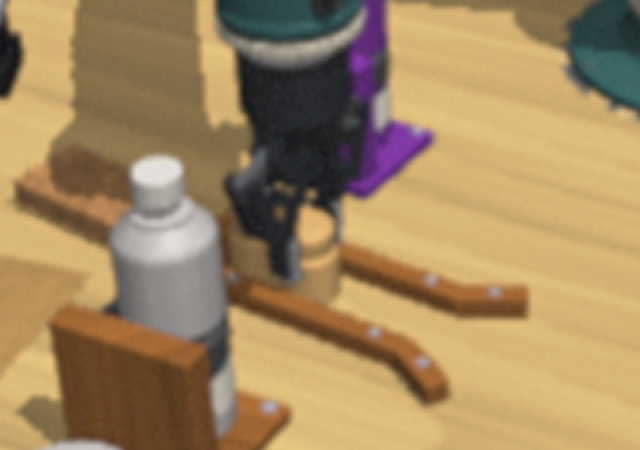

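It stopped at lane y = 65.3 mm (expected 66), upright and behind foot_c. I'll release it and fetch the far foot.

```bash
python3 - <<'E'
from act import *
sg=np.load("sg.npy"); q=quat(int(sg))
ctrl.set_gripper(1.0); st("open")
ctrl.move_straight(W(0,.0655,.16),velocity=.12)
B=[.516,.2065]
ctrl.goto([*B,.16],q); feet()
ctrl.move_straight([*B,.024],velocity=.12)
ctrl.set_gripper(.35); st("grip")
z=relieve()
ctrl.move_straight(W(0,.28,z),velocity=.08); st("mouth")
print(ctrl.move_straight(W(0,.19,z),velocity=.08,until_force=15)); st("in")
print(ctrl.move_straight(W(0,.104,z),velocity=.05,until_force=12)); st("end")
E
```

```text
open t 12.0 lane xy [-0.0003  0.0647  0.0248] F [-1.   0.1  0.5] gap 1.002
top 0.53 world [ 0.4666 -0.1416  0.0606] lane [0.0025 0.0664]
scene 0.84 world [ 0.4617 -0.1778  0.0577] lane [0.0011 0.0299]
scene 0.81 world [ 0.4661 -0.1437  0.0579] lane [0.0021 0.0643]
scene 0.75 world [0.5156 0.2076 0.0576] lane [0.0176 0.4187]
grip t 16.58 lane xy [0.0183 0.4177 0.0248] F [-5.  -3.1 16. ] gap 0.483
relieved t 16.85 lane xy [0.0183 0.4177 0.0252] F [ 0.2 -0.5 -1. ] gap 0.478
mouth t 18.73 lane xy [0.     0.2804 0.0252] F [-0.3 -0.5 -0.6] gap 0.48
False
in t 20.01 lane xy [0.     0.1906 0.0252] F [ 0.1 -0.9 -1.4] gap 0.481
True
end t 21.47 lane xy [0.0002 0.1101 0.0251] F [1.1 4.4 1.9] gap 0.482
```

The row's last centre is at 110.1 mm, so it is closed. I'll release, back off and check.

```bash
python3 - <<'E'
from act import *
sg=np.load("sg.npy"); q=quat(int(sg))
ctrl.set_gripper(1.0); st("open")
ctrl.move_straight(W(0,.1101,.16),velocity=.12)
ctrl.goto([.52,.12,.35],q); ctrl.set_gripper(0.); feet(); st("up")
c=ctrl.capture("top")
for r in ctrl.silhouettes("cap_top","top"): 
    P=cloud(c,r["region"]);b=r["box"];print(round(r["p"],2),b,P.mean(0),onz(c,[[(b[0]+b[2])/2,(b[1]+b[3])/2]],.197))
pic("top","r_top.png",W(.05,.1,.06),k=5,w=600,h=500); pic("scene","r_sc.png",W(.0,.08,.06))
im=[cv2.imread("pics/"+n) for n in("r_top.png","r_sc.png")]
im=np.hstack([cv2.resize(i,(400,350)) for i in im]); cv2.imwrite("pics/r.png",im)
E
```

```text
open t 21.98 lane xy [-0.0003  0.1094  0.0248] F [-0.7  0.3  0.3] gap 1.0
top 0.47 world [ 0.4595 -0.1807  0.0605] lane [-0.0008  0.0268]
top 0.45 world [ 0.4668 -0.1379  0.0598] lane [0.0023 0.0701]
scene 0.81 world [ 0.4616 -0.1773  0.0575] lane [0.0009 0.0304]
scene 0.8 world [ 0.4701 -0.0983  0.0574] lane [0.0018 0.1098]
scene 0.58 world [ 0.4671 -0.1386  0.0578] lane [0.0026 0.0695]
up t 25.34 lane xy [0.0304 0.332  0.35  ] F [-0.5 -0.2 -0.3] gap -0.003
0.65 [345.8, 298.2, 359.1, 304.1] [ 0.28251473 -0.21346702  0.19403854] [[ 0.28268824 -0.21401946  0.197     ]]
0.52 [198.1, 289.6, 207.6, 299.0] [0.30064163 0.22588293 0.19219148] [[0.29403111 0.22181875 0.197     ]]
0.4 [320.3, 179.2, 332.7, 193.4] [ 0.62619442 -0.13488617  0.19643131] [[ 0.61908812 -0.1351452   0.197     ]]
```

View pics/r.png

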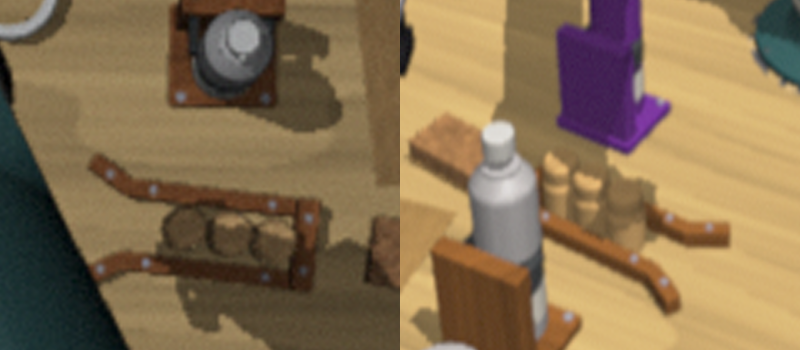

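All three feet stand upright and touching at the stop. The cap on the grey can is at r.png (243,37). I'll press it now.

```bash
python3 - <<'E'
from act import *
sg=np.load("sg.npy"); q=quat(int(sg)); C=[.6265,-.1365]
ctrl.goto([*C,.30],q); ctrl.move_straight([*C,.208],velocity=.1); st("above")
print(ctrl.move_straight([*C,.186],velocity=.015,until_force=14)); st("pressed")
pic("scene","c.png",[*C,.19],k=6); ctrl.hold(.4); st("held")
E
```

```text
above t 27.7 lane xy [0.1615 0.087  0.2087] F [-0.3  0.2  0.1] gap 0.002
True
pressed t 28.82 lane xy [0.1612 0.0869 0.1901] F [-2.6  0.2  9.6] gap 0.003
held t 29.27 lane xy [0.1612 0.0869 0.1901] F [-3.3 -0.6 10.9] gap 0.004
```

View pics/c.png

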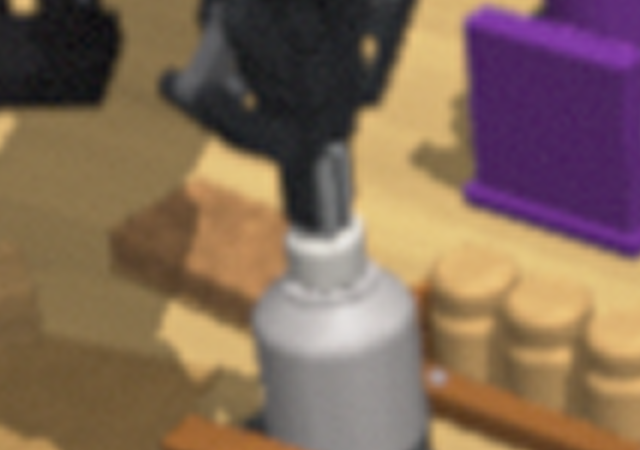

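The fingertips sit on the cap at (325,235). The tip is at 190 mm with 10–11 N, which is the full 7 mm of travel. I'll release, check and hand in.

```bash
python3 - <<'E'
from act import *
C=[.6265,-.1365]
ctrl.move_straight([*C,.30],velocity=.1); ctrl.goto([.55,.15,.38],quat(int(np.load("sg.npy")))); feet(); st("end")
c=ctrl.capture("top"); g=w2p(c,[*C,.197])[0]; yy,xx=np.mgrid[:420,:560]
P=cloud(c,np.hypot(xx-g[0],yy-g[1])<3.5); print("cap z",np.median(P[:,2]))
pic("scene","f.png",W(.06,.08,.06))
E
```

```text
top 0.58 world [ 0.4595 -0.1807  0.0606] lane [-0.0009  0.0268]
top 0.42 world [ 0.4651 -0.138   0.0593] lane [0.0006 0.0699]
scene 0.86 world [ 0.4674 -0.137   0.0579] lane [0.0028 0.0711]
scene 0.72 world [ 0.4729 -0.0993  0.058 ] lane [0.0047 0.1091]
scene 0.54 world [ 0.4624 -0.1773  0.0575] lane [0.0017 0.0305]
end t 31.91 lane xy [0.0579 0.3637 0.3796] F [ 0.2 -0.5 -0.4] gap -0.004
cap z 0.19676894574657533
```

View pics/f.png

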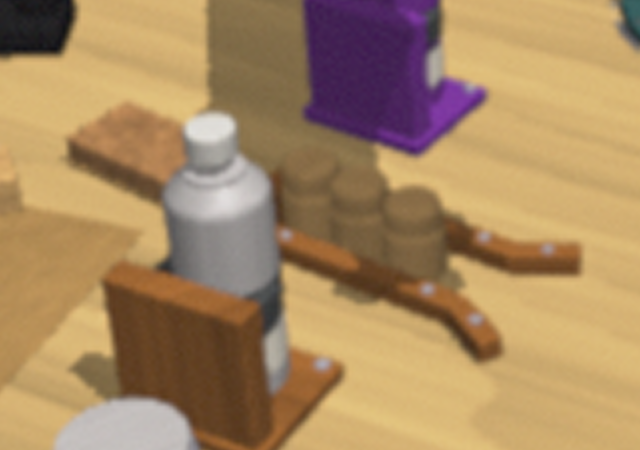

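The three feet stand upright and touching at (308,190), (357,210) and (413,230). The cap at (211,140) is back up.

```bash
python3 -c "
from plant import ctrl
print(ctrl.finish_job())"
```

```text
the job is handed in; nothing more can be done
None
```

The job is done and handed in at about 32 s of the 67 s allowed; the hand-in reports no verdict.

**Feet:** I gripped each loose foot across the lane and slid it in along the bench. To ease the gripper's downward press I raised it 0.4 mm before sliding. The pushes stopped on contact with the gripper at 65.3 mm and 110.1 mm from the stop, against 66 and 110 mm expected. Pictures before and after the press show all three feet upright and touching.

**Cap:** With the row complete, I pressed the grey can's cap. The fingertips went to 190 mm height, the full 7 mm of travel, and held about 11 N for 0.4 s. After release the cap measured 196.8 mm high, so it is back up.

**Checks that disagreed:** The final camera estimates of the foot centres were up to about 8 mm further from the stop than expected for the first foot (27–30 mm against 22). The other two read 70–71 mm and 109 mm. I put this down to the feet hiding one another and trusted the contact positions. The top camera's last check found only two of the three feet.

**Bystanders:** The arm was not steered near any of them. I did not measure their positions again at the end.

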